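Move the ladder's rung slide one hole on and hold its pin home

TASK

Pull the red stop peg out of the ladder tube and put it in the green tray. Then pull up the black lock plunger on the yellow rung slide, move the slide along to the hole that the red peg was in, and let the pin go fully home there; finish while still holding on to the knob, keeping the pin home. Leave the blue peg where it is and do not disturb the other things on the bench.

Things in the scene. Friction and masses are not known exactly. Their poses are not given: they have to be found in the camera images.
- stile: The ladder stile: a straight aluminium square tube, 420 mm long, 45 mm wide, fixed to the bench on two wooden bearers; its top face is 60 mm above the bench. Origin on the bench under the tube's middle; its x axis runs along the tube, z up. Five 12 mm square holes in the top face, 80 mm apart, at x = -160, -80, 0, 80, 160 mm. It stands somewhere else and is turned differently every time.
- slide (a joint): Position of the yellow rung slide along the stile in m, along the stile's x axis; 0 = the middle hole, where it starts locked. Runs from -0.165 to 0.165 with about 2 N of friction when the pin is out. It cannot pass a peg.
- slide_top (a point): Centre of the top plate of the yellow rung slide (a sleeve 70 mm long, 61 mm wide, with a rung stub on the stile's +y side, 45 mm above the bench, that ends 124 mm from the tube's centre line), 69 mm above the bench, on the pin's axis; it moves with the slide. A steel housing, 22 mm across, stands 22 mm up from it around the plunger.
- plunger (a joint): Lift of the lock plunger in m: 0 = pin fully home, 12 mm deep in the tube's hole; 0.018 = pulled right up. A spring pushes it down with 3.3 N at 0, rising to 6 N at full lift. From 0.012 the 10 mm round-ended pin is clear of the tube and the slide can move; pin and hole have 2 mm play in all, and once over a hole the pin goes down into it.
- knob (a point): Centre of the plunger's black round knob: upright cylinder 30 mm across and 26 mm tall, centre 110 mm above the bench when the pin is home, rises with the plunger and travels with the slide. Pulled straight up.
- red_peg_head (a point): Centre of the head of the loose red stop peg: the head is an upright red cylinder 20 mm across and 40 mm tall that stands on the tube's top face (60 to 100 mm above the bench, centre at 80); below it a wooden shank 10 mm across and 26 mm long sits in the hole. It stands in one of the two holes next to the slide (80 mm from it), on either side. z along the peg, towards the top of the head. Weighs about 30 g.
- red_peg: The same red peg; origin at the foot of its shank, 46 mm below the centre of its head.
- blue_peg_head (a point): Centre of the head of the blue stop peg, alike but blue, in the hole on the other side of the slide. It stays where it is.
- tray_in (a point): Centre of the inner floor (4 mm above the bench) of the fixed green open tray: outside 160 mm (its x) by 130 mm (its y), rim 50 mm above the bench, walls 4 mm.
- mug_mid (a point): Bystander: blue ceramic mug, 95 mm tall, 80 mm wide; the point is half-way up on its axis.
- jar_mid (a point): Bystander: amber glass jar with a steel cap, 90 mm tall, 66 mm wide; point half-way up.
- can_mid (a point): Bystander: white and green spray can, 160 mm tall, 66 mm wide; point half-way up.
- glue_mid (a point): Bystander: white glue bottle with yellow label and orange cap, 150 mm tall, 52 mm wide; point half-way up.
- screwdriver: Bystander: orange-handled screwdriver lying on the bench, about 200 mm long; origin on the bench under its middle.
- hammer: Bystander: hammer lying on the bench, about 260 mm long; origin on the bench under its middle.

How it is judged:
By the outcome, as a careful person would: the job done as asked, in the order asked, and still so for the second after the job is handed in, while the arm keeps its last pose, push and grip.
It also fails if it takes over 48 s, if anything falls off the work surface, if the arm or the gripper's body presses on something with over 40 N, if the wrist force passes 120 N, or if a joint passes its speed limit or range.

ROBOT

A 6-joint arm with a two-finger parallel gripper is mounted at the origin on the work surface. World frame = base frame: x ahead of the robot, y to its left, z up, the work surface at z = 0. Lengths are in mm, angles in rad, forces in N, time in s.
With the tool pointing down it reaches from about 275 to 1000 mm from the base axis. Payload 8.4 kg.
Tool frame: the origin (TCP) lies on the centre line of the jaws, within the pads' length; the fingertips stand r.tip_reach ahead of it and the grasp point (between the pads) lies 11 mm behind it (r.tip_reach is the distance from the TCP to the fingertips, in mm); z points along the fingers, y is the line along which they close (so a half turn about z gives the same grasp; the last joint's range is limited). The gripper opens to 85 mm and grips with 20 to 120 N. Pads are 22 mm wide; open, the fingers measure 114 mm over their backs; the gripper's body (76 mm by 85 mm) begins 54 mm behind the grasp point. The pads swing forward as they close: fully open they stand 13 mm farther back than shut.
Start: joints at [1.134, 0.353, 1.633, -0, 1.155, -0.002], TCP at [263.267, 566.85, 239.281] pointing down, gripper open.
Joint ranges: [-2.63, 2.63], [-0.92, 2.1], [0.06, 2.66], [-1.3, 4.44], [0, 2.69], [-3.02, 3.02]. Speed limits (rad/s): [2.22, 2.22, 2.79, 3.14, 3.14, 3.14].

INTERFACE

Orientations are given as [roll, pitch, yaw] about the fixed x, y, z axes, in that order (R = Rz(yaw) Ry(pitch) Rx(roll)).
In Python, from rig import r gives the robot as it stands.
- The arm moves only by the tool carry_out, never from a script. Its argument "targets" is a list of rows, each an object with "dp": the shift along the tool's x, y, z in mm, a list of three; "yaw": the turn about the tool's z in degrees. A call has 1 to 12 rows; each row is the pose to reach, as a shift and turn from the pose commanded when the call began, along the tool's axes at that moment; what a row does not reach only later rows make up. A row lasts 1/8 s, in which the tool goes at most 62.5 mm and 10.7 degrees, less where a joint would pass 70% of its speed; a pose out of reach is approached as far as the arm can. A call with a gripper value outside its range is refused whole. "fingers" is the opening, from -1 (shut) to 1 (fully open), so that 0 is half open, set as the call begins (left out, the last holds). The fingers move at their own pace and stop on an object; "grip_force" is the grip in N (left out, the last holds). Time passes only in rows, so rows that repeat a pose let the fingers close. It gives the time, the measured TCP pose, the force, the opening and the grip force at its end, in the units of the state.
- r.sense(): the state, without advancing time (a new reading comes with each control period).
- r.grab_frame(name): name is "side" or "top"; returns the picture (400x640x3 uint8, red, green, blue); there is no depth.
- r.get_calibration(name): a dict with "fx", "fy", "cx", "cy" (pixels), "dist_coeffs" ([k1, k2, p1, p2, k3] as OpenCV has them; the pictures are not rectified), "rvec" (rotation vector, rad) and "tvec" (3), from world to camera coordinates, as OpenCV has them. Camera axes: x right, y down, z forward; pixel columns grow to the right and rows downward; lengths in mm; the calibration is good to about 2 mm. A picture is of the moment at which its call begins. get_calibration takes no time and is no camera call.
- r.sign_off(): hands the job in; it is judged then, once.
The state is a dict: "clock": time; "qpos": joint angles; "qvel": joint speeds; "joint_efforts": joint torques, N m; "eef_pos": TCP position; "tcp_rot": TCP orientation; "contact_force": force on the tool from outside, world axes, zero at the start; "wrist_torque": the same for the moment, N m; "opening": opening from 0.0 (shut) to 1.0 (fully open); "grasp_force": force on a finger pad.
Only numpy, scipy, OpenCV 4.12 (cv2) and the standard library are available. Lean on these libraries where they do the work, as an engineer would, in place of code of your own. Each camera call takes 0.05 s, during which the arm holds its last target. There are 200 camera calls.

## Working session

There is one attempt and no reset: what is moved stays moved. The work goes in short steps, Python scripts to look and compute and a tool call to move; the robot and the scene stay as the last step left them, time stands still between calls to the robot, and variables do not carry over. Pictures are saved under pics/ and viewed, at most 10 in all, crops included, and the job is handed in when it is done.

Besides the shell and the picture viewer there is one more tool, called after ">>>" by a JSON object that holds its "method" and its "body", one argument or row to a line. carry_out: Moves the arm, as the interface text tells. Its arguments: {"type":"object","properties":{"targets":{"type":"array","items":{"type":"object","properties":{"dp":{"type":"array","items":{"type":"number"}},"yaw":{"type":"number"}}}},"fingers":{"type":"number"},"grip_force":{"type":"number"}},"required":["targets"]}

```bash
mkdir -p pics
cat > h.py <<'E'
import numpy as np, cv2
from rig import r
def cal(n):
    c=r.get_calibration(n)
    K=np.array([[c['fx'],0,c['cx']],[0,c['fy'],c['cy']],[0,0,1.]])
    return K,np.array(c['dist_coeffs'],float),np.array(c['rvec'],float),np.array(c['tvec'],float)
def ray(n,uv):
    K,d,rv,t=cal(n); R=cv2.Rodrigues(rv)[0]
    p=cv2.undistortPoints(np.array([[uv]],float),K,d)[0,0]
    return -R.T@t.ravel(), R.T@np.array([p[0],p[1],1])
def onz(n,uv,z):
    o,v=ray(n,uv); return o+v*(z-o[2])/v[2]
def proj(n,P):
    K,d,rv,t=cal(n); return cv2.projectPoints(np.array(P,float).reshape(-1,1,3),rv,t,K,d)[0][:,0]
def grab(n,f):
    im=r.grab_frame(n); cv2.imwrite('pics/'+f,im[:,:,::-1]); return im
def blobs(im,lo,hi,amin=30):
    h=cv2.cvtColor(im,cv2.COLOR_RGB2HSV); m=cv2.inRange(h,lo,hi)
    n,l,s,c=cv2.connectedComponentsWithStats(m)
    return [(s[i].tolist(),c[i].round(1).tolist()) for i in range(1,n) if s[i][4]>=amin],m
E
python3 - <<'E'
from h import *
grab('top','t0.png');grab('side','s0.png')
s=r.sense();print(s['eef_pos'],s['tcp_rot'],r.tip_reach,s['opening'])
for n in('top','side'):
    print(n,ray(n,(320,200)))
E
```

```text
[263.07866526 566.47077917 238.63791858] [-3.14033079e+00  1.14955220e-05  2.70684396e+00] 8.0 0.9978979972331934
top (array([ 378.19811721,  -24.14186107, 1173.98625785]), array([ 0.17137445,  0.0494164 , -0.98410574]))
side (array([ 470.08447023, -807.52338794,  921.81260345]), array([ 0.0738231 ,  0.69682525, -0.71344221]))
```

View pics/t0.png

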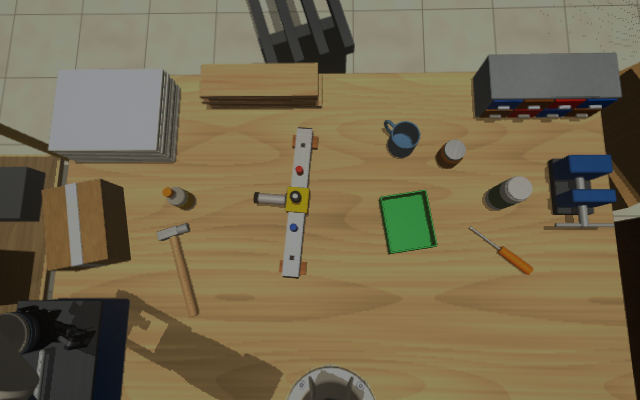

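View pics/s0.png

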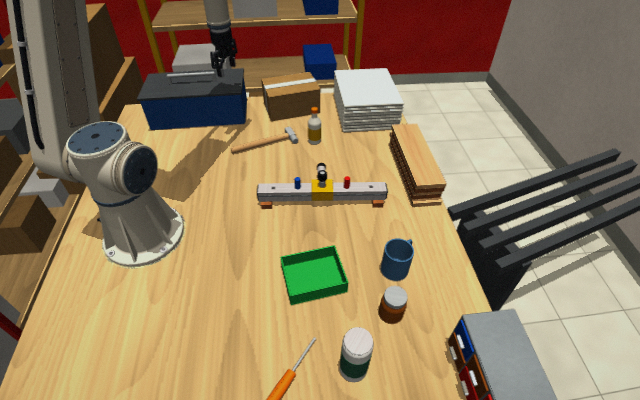

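The top view shows the tube from (304,130) to (291,275), the red peg at (299,170), the slide and knob at (296,198), the blue peg at (293,227), the tray around (407,222), and the rung stub at (268,198). The side view shows blue at (297,183), the knob at (321,175), red at (347,183), and the tray around (314,273). The arm is clear of all of these.

Run:
```python
from h import *
t=cv2.imread('pics/t0.png')[:,:,::-1].copy(); s=cv2.imread('pics/s0.png')[:,:,::-1].copy()
def tri(a,b):
    o1,v1=ray('top',a);o2,v2=ray('side',b)
    A=np.stack([v1,-v2],1);k=np.linalg.lstsq(A,o2-o1,rcond=None)[0]
    p,q=o1+k[0]*v1,o2+k[1]*v2; return ((p+q)/2).round(1),np.linalg.norm(p-q).round(1)
def near(im,lo,hi,c,w=16):
    b,_=blobs(im,lo,hi,10); return [x for x in b if abs(x[1][0]-c[0])<w and abs(x[1][1]-c[1])<w]
red=((0,150,80),(8,255,255));blue=((105,120,60),(125,255,255));yel=((22,150,80),(32,255,255));gr=((50,120,40),(75,255,255))
for nm,c,a,b,z in(('red',red,(299,170),(347,183),80),('blue',blue,(293,227),(297,183),80),('yel',yel,(297,200),(322,188),69),('green',gr,(407,222),(314,273),27)):
    A=near(t,*c,a);B=near(s,*c,b);print(nm,A,B)
    if A and B:
        A=max(A,key=lambda x:x[0][4]);B=max(B,key=lambda x:x[0][4])
        print('  tri',tri(A[1],B[1]),'top@z',onz('top',A[1],z).round(1),'side@z',onz('side',B[1],z).round(1))
# tray corners, holes
_,m=blobs(t,*gr);cn=max(cv2.findContours(m,0,2)[0],key=cv2.contourArea);R=cv2.minAreaRect(cn)
print('tray',onz('top',R[0],35).round(),[onz('top',p,50).round() for p in cv2.boxPoints(R)])
big=np.hstack([cv2.resize(t[120:285,240:330],None,fx=3.5,fy=3.5,interpolation=2),cv2.resize(s[150:215,250:395],(450,202),interpolation=2)[:202] if 0 else np.zeros((578,1,3),np.uint8)]) 
c2=cv2.resize(s[150:215,250:395],None,fx=3.1,fy=3.1,interpolation=2)
out=np.zeros((578,780,3),np.uint8);out[:big.shape[0],:315]=big[:578,:315];out[:c2.shape[0],320:320+c2.shape[1]]=c2[:,:460]
cv2.imwrite('pics/c0.png',out[:,:,::-1])
```

```text
red [([296, 166, 7, 7, 34], [298.7, 168.8])] [([344, 176, 6, 13, 59], [346.6, 181.7])]
  tri (array([654.5,  90.9,  78.8]), np.float64(5.3)) top@z [657.   90.9  80. ] side@z [651.6  88.8  80. ]
blue [([290, 224, 7, 7, 36], [292.8, 226.7])] [([295, 177, 5, 12, 55], [297.0, 182.4])]
  tri (array([493.4, 104.2,  77.9]), np.float64(4.0)) top@z [495.1 104.1  80. ] side@z [491.3 101.5  80. ]
yel [([285, 187, 24, 26, 407], [297.2, 199.8])] [([311, 179, 22, 15, 218], [322.1, 185.7])]
  tri (array([572.3,  95.3,  63.5]), np.float64(0.3)) top@z [571.2  94.7  69. ] side@z [571.8  89.5  69. ]
green [([380, 190, 57, 63, 2528], [406.9, 222.2])] [([281, 246, 67, 59, 2862], [313.6, 274.4])]
  tri (array([ 515.4, -214. ,   20.1]), np.float64(0.9)) top@z [ 514.2 -212.9   27. ] side@z [ 515.5 -218.4   27. ]
tray [ 516. -214.   35.] [array([ 583., -133.,   50.]), array([ 606., -268.,   50.]), array([ 447., -288.,   50.]), array([ 425., -156.,   50.])]
```

View pics/c0.png

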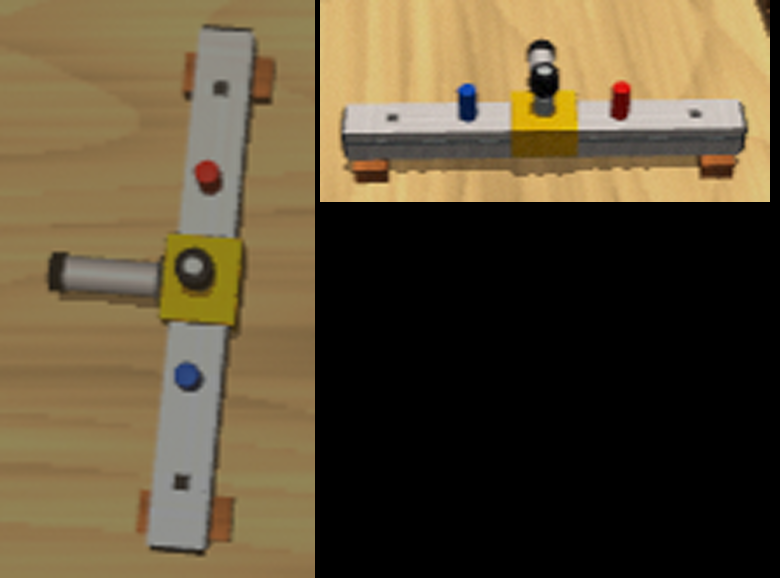

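The crop shows the free end holes at (221,88) and (181,482) in crop pixels, which is about (303.1,145.1) and (291.7,257.7) in the top view. Red is on the +x side and the stub on +y, so the stile's x axis runs roughly along world +x. I'll fit the stile pose next.

```bash
cat >> h.py <<'E'
def to(P,yaw=None):
    s=r.sense();p=np.array(s['eef_pos']);R=cv2.Rodrigues(np.zeros(3))[0]
    from scipy.spatial.transform import Rotation as Ro
    R=Ro.from_euler('xyz',s['tcp_rot']).as_matrix()
    print('dp',(R.T@(np.array(P)-p)).round(1), 'yaw',None if yaw is None else np.degrees((s['tcp_rot'][2]-yaw+np.pi)%(2*np.pi)-np.pi).round(1),'now',p.round(1),np.array(s['tcp_rot']).round(4))
E
python3 - <<'E'
from h import *
t=cv2.imread('pics/t0.png')
g=cv2.cvtColor(t,cv2.COLOR_BGR2GRAY).astype(float)
H=[]
for u,v in((303,145),(292,258)):
    w=g[v-4:v+5,u-4:u+5];k=np.clip(np.median(w)-20-w,0,None);yy,xx=np.mgrid[v-4:v+5,u-4:u+5]
    p=((xx*k).sum()/k.sum(),(yy*k).sum()/k.sum());H.append(onz('top',p,60));print(p,H[-1].round(1))
d=H[0]-H[1];print('len',np.linalg.norm(d),'ang',np.arctan2(d[1],d[0]),'mid',(H[0]+H[1])/2,'red',H[1]+d*.75)
to([654.5,91,160],np.pi-0.078)
print(r.sense()['qpos'])
E
```

```text
(np.float64(302.585635359116), np.float64(144.6961325966851)) [733.1  83.1  60. ]
(np.float64(291.32139951179823), np.float64(257.3588283157038)) [413.4 108.8  60. ]
len 320.8064119264302 ang -0.08022941098097632 mid [573.24949406  95.95643568  60.        ] red [653.19311629  89.52880901  60.        ]
dp [-555.3 -266.3   79. ] yaw -20.4 now [263.1 566.5 238.6] [-3.1403  0.      2.7068]
[ 1.13362429e+00  3.53581325e-01  1.63405349e+00 -1.59073936e-05
  1.15521967e+00 -2.41690970e-03]
```

>>> {"method": "carry_out", "body": {
  "targets": [
    {"dp":[-56,-27,0],"yaw":-2},
    {"dp":[-111,-53,0],"yaw":-4},
    {"dp":[-167,-80,0],"yaw":-6},
    {"dp":[-222,-107,0],"yaw":-8},
    {"dp":[-278,-133,0],"yaw":-10},
    {"dp":[-333,-160,0],"yaw":-12},
    {"dp":[-389,-186,0],"yaw":-14},
    {"dp":[-444,-213,0],"yaw":-16},
    {"dp":[-500,-240,0],"yaw":-18},
    {"dp":[-555,-266,20],"yaw":-20.3},
    {"dp":[-555,-266,70],"yaw":-20.3},
    {"dp":[-555,-266,70],"yaw":-20.3}
  ],
  "fingers": 1
}}

```text
clock: 1.6
eef_pos: [651.7, 90.7, 165.1]
tcp_rot: [-3.14, -0.008, 3.06]
contact_force: [-0.2, 0.5, -0.0]
opening: 1.003
grasp_force: 0.0
```

Run:
```python
from h import *
to([653.5,90,74],np.pi-0.080)
s=r.sense();print(s['clock'],s['qpos'],s['contact_force'])
```

```text
dp [-2.6 -0.4 91.1] yaw -0.1 now [651.7  90.7 165.1] [-3.1398 -0.0083  3.0597]
1.6 [ 1.35941065e-01  4.79836881e-01  1.61546914e+00  1.03201098e-04
  1.05480968e+00 -1.35305819e+00] [-0.17802608  0.53501243 -0.00617752]
```

>>> {"method": "carry_out", "body": {
  "targets": [
    {"dp":[1,1,20],"yaw":0},
    {"dp":[1,1,45],"yaw":0},
    {"dp":[1,1,45],"yaw":0},
    {"dp":[1,1,45],"yaw":0}
  ]
}}

```text
clock: 2.1
eef_pos: [654.3, 93.6, 125.8]
tcp_rot: [3.141, 0.002, 3.062]
contact_force: [0.8, 0.1, 0.2]
opening: 1.004
grasp_force: 0.0
```

Run:
```python
from h import *
to([653.5,90,74],np.pi-0.080)
a=grab('top','t1.png');b=grab('side','s1.png')
c=np.hstack([cv2.resize(a[130:240,240:350],(385,385)),cv2.resize(b[120:230,290:400],(385,385))]);cv2.imwrite('pics/c1.png',c[:,:,::-1])
```

```text
dp [ 0.6 -3.7 51.8] yaw 0.0 now [654.3  93.6 125.8] [3.1412e+00 1.8000e-03 3.0619e+00]
```

View pics/c1.png

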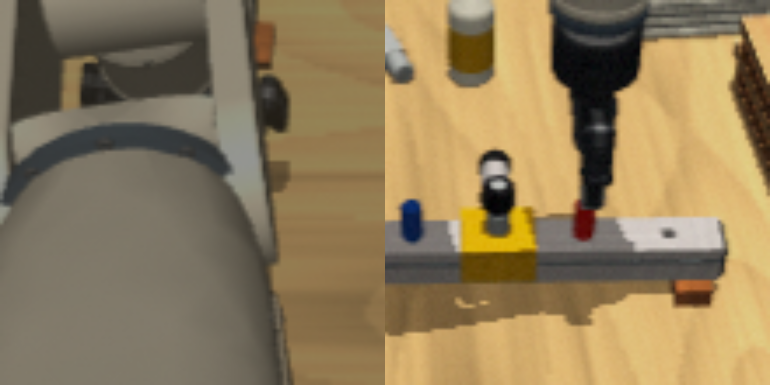

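The top view is blocked by the arm. The side crop shows the fingers above the red peg head at about (583,215) and well clear of the knob at (497,190). I'll descend and grip.

>>> {"method": "carry_out", "body": {
  "targets": [
    {"dp":[0,-3.5,15],"yaw":0},
    {"dp":[0,-3.5,35],"yaw":0},
    {"dp":[0,-3.5,50],"yaw":0},
    {"dp":[0,-3.5,50],"yaw":0},
    {"dp":[0,-3.5,50],"yaw":0}
  ]
}}

```text
clock: 2.82
eef_pos: [653.5, 89.5, 74.2]
tcp_rot: [-3.142, -0.0, 3.061]
contact_force: [-0.8, 0.6, -0.4]
opening: 1.001
grasp_force: 0.0
```

>>> {"method": "carry_out", "body": {
  "targets": [
    {"dp":[0,0,0],"yaw":0},
    {"dp":[0,0,0],"yaw":0},
    {"dp":[0,0,0],"yaw":0},
    {"dp":[0,0,0],"yaw":0},
    {"dp":[0,0,0],"yaw":0},
    {"dp":[0,0,0],"yaw":0}
  ],
  "fingers": -1,
  "grip_force": 30
}}

```text
clock: 3.58
eef_pos: [653.5, 88.9, 74.6]
tcp_rot: [-3.141, 0.0, 3.061]
contact_force: [-1.1, -5.7, 5.7]
opening: 0.226
grasp_force: 29.4
```

>>> {"method": "carry_out", "body": {
  "targets": [
    {"dp":[0,-0.8,-6],"yaw":0},
    {"dp":[0,-0.8,-16],"yaw":0},
    {"dp":[0,-0.8,-32],"yaw":0},
    {"dp":[0,-0.8,-55],"yaw":0},
    {"dp":[0,-0.8,-80],"yaw":0},
    {"dp":[0,-0.8,-80],"yaw":0}
  ]
}}

```text
clock: 4.32
eef_pos: [655.1, 89.1, 157.5]
tcp_rot: [3.14, 0.005, 3.061]
contact_force: [-0.1, 0.0, -1.3]
opening: 0.227
grasp_force: 29.3
```

Run:
```python
from h import *
to([516,-214,152]);s=r.sense();print(s['qpos'],s['contact_force'])
b=grab('side','s2.png')
cv2.imwrite('pics/c2.png',cv2.resize(b[110:230,250:400],None,fx=3,fy=3)[:,:,::-1])
```

```text
dp [ 114.3 -313.3    4.5] yaw None now [655.1  89.1 157.5] [3.1402 0.005  3.0612]
[ 1.32785767e-01  4.85951359e-01  1.62439348e+00  3.12438319e-04
  1.02607085e+00 -1.35775650e+00] [-0.12917952  0.0112993  -1.30837175]
```

View pics/c2.png

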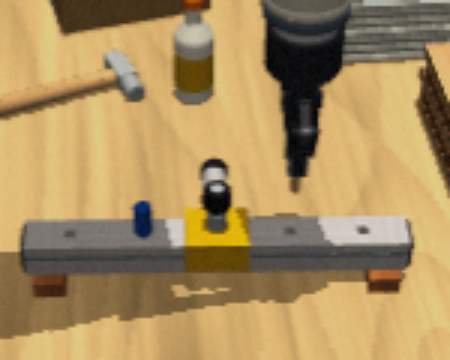

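The side crop shows the peg out of its hole, with the shank at (296,185) in the grip. The blue peg and slide haven't moved. Next is the tray.

>>> {"method": "carry_out", "body": {
  "targets": [
    {"dp":[12,-35,0],"yaw":0},
    {"dp":[28,-78,0],"yaw":0},
    {"dp":[44,-122,0],"yaw":0},
    {"dp":[61,-166,0],"yaw":0},
    {"dp":[77,-210,0],"yaw":0},
    {"dp":[93,-254,0],"yaw":0},
    {"dp":[106,-292,0],"yaw":0},
    {"dp":[114,-313,5],"yaw":0},
    {"dp":[114,-313,35],"yaw":0},
    {"dp":[114,-313,70],"yaw":0},
    {"dp":[114,-313,95],"yaw":0},
    {"dp":[114,-313,104],"yaw":0}
  ]
}}

```text
clock: 5.88
eef_pos: [513.1, -213.6, 48.3]
tcp_rot: [3.14, -0.003, 3.061]
contact_force: [0.2, -0.2, -0.6]
opening: 0.228
grasp_force: 29.4
```

>>> {"method": "carry_out", "body": {
  "targets": [
    {"dp":[0,0,0],"yaw":0},
    {"dp":[0,0,0],"yaw":0},
    {"dp":[0,0,0],"yaw":0}
  ]
}}

```text
clock: 6.25
eef_pos: [515.2, -214.5, 51.2]
tcp_rot: [-3.141, 0.002, 3.061]
contact_force: [-0.4, -0.5, -0.6]
opening: 0.224
grasp_force: 29.4
```

>>> {"method": "carry_out", "body": {
  "targets": [
    {"dp":[0,0,2],"yaw":0},
    {"dp":[0,0,2],"yaw":0},
    {"dp":[0,0,2],"yaw":0},
    {"dp":[0,0,2],"yaw":0}
  ],
  "fingers": -0.1
}}

```text
clock: 6.75
eef_pos: [514.5, -214.2, 48.3]
tcp_rot: [-3.142, 0.0, 3.061]
contact_force: [0.4, 0.3, 0.1]
opening: 0.451
grasp_force: 0.0
```

>>> {"method": "carry_out", "body": {
  "targets": [
    {"dp":[0,0,-10],"yaw":0},
    {"dp":[0,0,-35],"yaw":0},
    {"dp":[0,0,-70],"yaw":0},
    {"dp":[0,0,-120],"yaw":0},
    {"dp":[0,0,-160],"yaw":0},
    {"dp":[0,0,-160],"yaw":0},
    {"dp":[0,0,-160],"yaw":0}
  ]
}}

```text
clock: 7.62
eef_pos: [514.1, -214.1, 208.2]
tcp_rot: [3.142, -0.0, 3.061]
contact_force: [0.6, 0.5, 0.2]
opening: 0.455
grasp_force: 0.0
```

Run:
```python
from h import *
b=grab('side','s3.png')
print(blobs(b,(0,150,60),(8,255,255),15)[0])
cv2.imwrite('pics/c3.png',cv2.resize(b[150:330,250:400],None,fx=3,fy=3)[:,:,::-1])
to([573.3,96,205],np.pi-0.080);to([573.3,96,97],np.pi-0.080-np.pi/2);print(r.sense()['qpos'])
```

```text
[([0, 0, 25, 39, 505], [8.1, 19.8]), ([13, 0, 72, 21, 633], [41.8, 5.2]), ([352, 0, 6, 10, 37], [355.2, 3.3]), ([360, 0, 151, 75, 9591], [431.2, 34.7]), ([256, 23, 88, 33, 1638], [306.8, 35.1]), ([348, 23, 9, 46, 272], [351.4, 43.9]), ([169, 53, 6, 19, 68], [170.7, 61.1]), ([0, 81, 17, 18, 192], [6.4, 91.2]), ([310, 262, 7, 14, 70], [312.7, 268.2]), ([0, 322, 20, 19, 93], [8.9, 330.9]), ([459, 366, 20, 34, 243], [468.3, 383.8]), ([483, 394, 10, 6, 35], [488.1, 397.1])]
dp [-34.4 313.7   2.6] yaw -0.0 now [ 513.8 -213.9  207.5] [ 3.1411e+00 -1.4000e-03  3.0611e+00]
dp [-34.5 313.6 110.6] yaw 90.0 now [ 513.8 -213.9  207.5] [ 3.1411e+00 -1.4000e-03  3.0611e+00]
[-3.97214295e-01  2.81843316e-01  1.81183799e+00  4.80161428e-07
  1.04942596e+00 -1.88747383e+00]
```

View pics/c3.png

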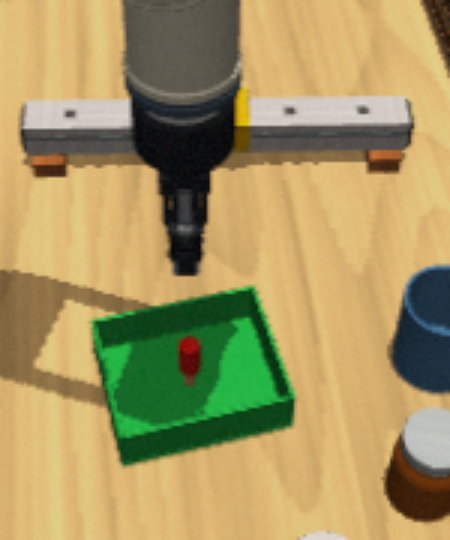

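The red peg stands upright in the tray at crop pixel (190,357). Now I'll go to the knob, keeping the same jaw direction across the tube.

>>> {"method": "carry_out", "body": {
  "targets": [
    {"dp":[-3,30,0],"yaw":0},
    {"dp":[-8,75,0],"yaw":0},
    {"dp":[-13,120,0],"yaw":0},
    {"dp":[-18,165,0],"yaw":0},
    {"dp":[-23,210,0],"yaw":0},
    {"dp":[-28,255,0],"yaw":0},
    {"dp":[-32,290,0],"yaw":0},
    {"dp":[-34.5,313.5,0],"yaw":0},
    {"dp":[-34.5,313.5,25],"yaw":0},
    {"dp":[-34.5,313.5,50],"yaw":0},
    {"dp":[-34.5,313.5,50],"yaw":0},
    {"dp":[-34.5,313.5,50],"yaw":0}
  ],
  "fingers": 1
}}

```text
clock: 9.18
eef_pos: [574.1, 95.4, 158.2]
tcp_rot: [-3.141, -0.001, 3.061]
contact_force: [0.1, -0.2, 0.8]
opening: 0.999
grasp_force: 0.0
```

Run:
```python
from h import *
to([573.3,95.7,102],np.pi-0.080)
b=grab('side','s4.png')
cv2.imwrite('pics/c4.png',cv2.resize(b[110:230,250:400],None,fx=4,fy=4)[:,:,::-1])
```

```text
dp [ 0.8  0.2 56.2] yaw -0.0 now [574.1  95.4 158.2] [-3.1414e+00 -7.0000e-04  3.0610e+00]
```

View pics/c4.png

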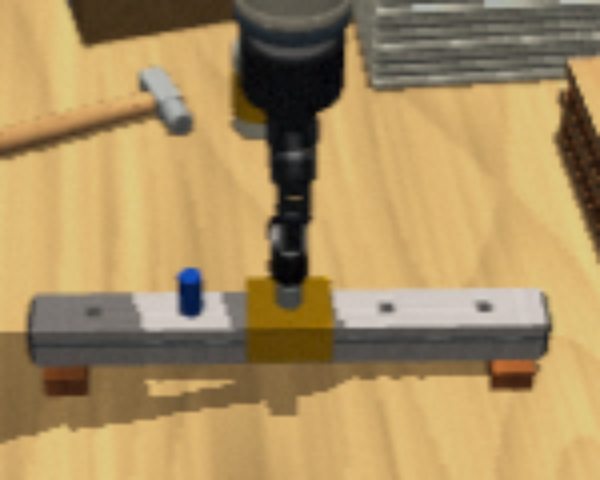

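The jaws are centred over the knob, which shows at about (290,262) in the crop, and the holes at +80 and +160 are free. I'll descend and grip.

>>> {"method": "carry_out", "body": {
  "targets": [
    {"dp":[0.5,0,15],"yaw":0},
    {"dp":[0.5,0,35],"yaw":0},
    {"dp":[0.5,0,50],"yaw":0},
    {"dp":[0.5,0,56],"yaw":0},
    {"dp":[0.5,0,56],"yaw":0},
    {"dp":[0.5,0,56],"yaw":0}
  ]
}}

```text
clock: 9.98
eef_pos: [574.1, 95.6, 102.8]
tcp_rot: [3.141, 0.001, 3.061]
contact_force: [1.0, -0.4, 0.6]
opening: 0.999
grasp_force: 0.0
```

>>> {"method": "carry_out", "body": {
  "targets": [
    {"dp":[0,0,0],"yaw":0},
    {"dp":[0,0,0],"yaw":0},
    {"dp":[0,0,0],"yaw":0},
    {"dp":[0,0,0],"yaw":0},
    {"dp":[0,0,0],"yaw":0},
    {"dp":[0,0,0],"yaw":0}
  ],
  "fingers": -1,
  "grip_force": 45
}}

```text
clock: 10.72
eef_pos: [573.7, 94.1, 102.9]
tcp_rot: [-3.14, 0.0, 3.062]
contact_force: [-1.3, -8.5, 7.2]
opening: 0.334
grasp_force: 44.1
```

>>> {"method": "carry_out", "body": {
  "targets": [
    {"dp":[0,-1.5,-3],"yaw":0},
    {"dp":[0,-1.5,-7],"yaw":0},
    {"dp":[0,-1.5,-11],"yaw":0},
    {"dp":[0,-1.5,-15],"yaw":0},
    {"dp":[0,-1.5,-15.5],"yaw":0},
    {"dp":[0,-1.5,-15.5],"yaw":0},
    {"dp":[0,-1.5,-15.5],"yaw":0}
  ]
}}

```text
clock: 11.6
eef_pos: [573.3, 93.9, 117.6]
tcp_rot: [-3.141, -0.0, 3.061]
contact_force: [1.5, -4.3, -6.9]
opening: 0.333
grasp_force: 44.8
```

Run:
```python
from h import *
s=r.sense();p=np.array(s['eef_pos'])
to(p+80*np.array([np.cos(.08),-np.sin(.08),0]))
```

```text
dp [-80.   0.  -0.] yaw None now [573.3  93.9 117.6] [-3.1413e+00 -4.0000e-04  3.0612e+00]
```

>>> {"method": "carry_out", "body": {
  "targets": [
    {"dp":[-3,-1,0],"yaw":0},
    {"dp":[-9,-1,0],"yaw":0},
    {"dp":[-17,-1,0],"yaw":0},
    {"dp":[-26,-1,0],"yaw":0},
    {"dp":[-35,-1,0],"yaw":0},
    {"dp":[-44,-1,0],"yaw":0},
    {"dp":[-53,-1,0],"yaw":0},
    {"dp":[-62,-1,0],"yaw":0},
    {"dp":[-70,-1,0],"yaw":0},
    {"dp":[-76,-1,0],"yaw":0},
    {"dp":[-79,-1,0],"yaw":0},
    {"dp":[-79,-1,0],"yaw":0}
  ]
}}

```text
clock: 13.1
eef_pos: [652.9, 87.2, 117.7]
tcp_rot: [3.141, 0.001, 3.061]
contact_force: [-0.1, 4.6, -6.7]
opening: 0.334
grasp_force: 44.9
```

>>> {"method": "carry_out", "body": {
  "targets": [
    {"dp":[0,0,0],"yaw":0},
    {"dp":[0,0,0],"yaw":0}
  ]
}}

```text
clock: 13.35
eef_pos: [652.9, 87.2, 117.9]
tcp_rot: [3.141, 0.001, 3.061]
contact_force: [0.1, 5.2, -6.4]
opening: 0.336
grasp_force: 44.9
```

Run:
```python
from h import *
s=r.sense();p=np.array(s['eef_pos']);a=np.array([573.3,93.9,117.6])
to(a+80*np.array([np.cos(.08),-np.sin(.08),0]))
b=grab('side','s5.png')
for f in('s0','s5'):
    im=cv2.imread(f'pics/{f}.png')[:,:,::-1].copy()
    print([(x,onz('side',x[1],65).round(1)) for x in blobs(im,(20,150,50),(33,255,255),60)[0] if 280<x[1][0]<400 and 160<x[1][1]<220])
cv2.imwrite('pics/c5.png',cv2.resize(b[110:230,250:400],None,fx=4,fy=4)[:,:,::-1])
```

```text
dp [-0.1  0.3  0.3] yaw None now [652.9  87.2 117.9] [3.1407e+00 1.1000e-03 3.0611e+00]
[(([311, 179, 22, 22, 415], [321.9, 190.2]), array([569.4,  72.8,  65. ]))]
[(([336, 179, 22, 22, 386], [346.3, 189.9]), array([647.9,  66.3,  65. ]))]
```

View pics/c5.png

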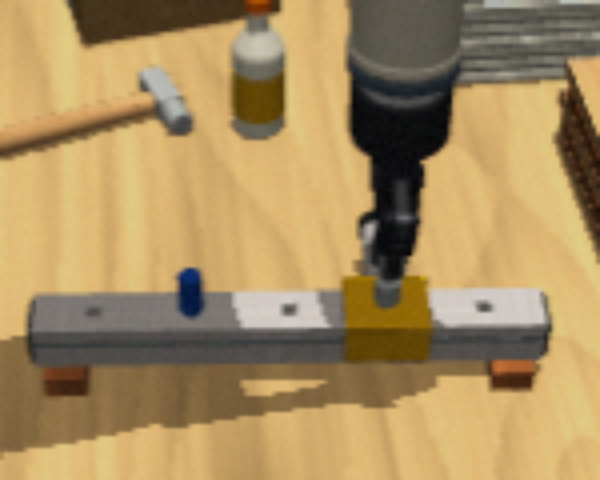

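The slide moved about 79–80 mm, with its yellow body now centred at (386,318) in the crop, over the red peg's old hole. The hole it left, at (290,310), is clear. Now I'll lower the pin.

>>> {"method": "carry_out", "body": {
  "targets": [
    {"dp":[0,0.7,3],"yaw":0},
    {"dp":[0,0.7,6],"yaw":0},
    {"dp":[0,0.7,9],"yaw":0},
    {"dp":[0,0.7,12],"yaw":0},
    {"dp":[0,0.7,14.5],"yaw":0},
    {"dp":[0,0.7,16.5],"yaw":0},
    {"dp":[0,0.7,16.5],"yaw":0},
    {"dp":[0,0.7,16.5],"yaw":0}
  ]
}}

```text
clock: 14.4
eef_pos: [653.2, 87.3, 103.0]
tcp_rot: [3.141, 0.002, 3.061]
contact_force: [0.3, 0.7, 6.5]
opening: 0.337
grasp_force: 46.5
```

>>> {"method": "carry_out", "body": {
  "targets": [
    {"dp":[-2,0,0.5],"yaw":0},
    {"dp":[-4,0,0.5],"yaw":0},
    {"dp":[-4,0,0.5],"yaw":0},
    {"dp":[-4,0,0.5],"yaw":0}
  ]
}}

```text
clock: 14.9
eef_pos: [654.8, 87.2, 102.8]
tcp_rot: [-3.141, -0.003, 3.061]
contact_force: [-11.8, 1.4, 18.8]
opening: 0.335
grasp_force: 47.5
```

>>> {"method": "carry_out", "body": {
  "targets": [
    {"dp":[2,0,0],"yaw":0},
    {"dp":[4,0,0.5],"yaw":0},
    {"dp":[4,0,0.5],"yaw":0},
    {"dp":[4,0,0.5],"yaw":0}
  ]
}}

```text
clock: 15.4
eef_pos: [654.1, 87.3, 102.9]
tcp_rot: [3.141, 0.004, 3.061]
contact_force: [1.1, 0.2, 12.2]
opening: 0.336
grasp_force: 46.7
```

Run:
```python
from h import *
a=grab('top','t6.png');b=grab('side','s6.png')
print([(x,onz('side',x[1],65).round(1)) for x in blobs(b,(20,150,50),(33,255,255),60)[0] if 280<x[1][0]<400 and 160<x[1][1]<220])
print([x for x in blobs(b,(0,150,60),(8,255,255),15)[0] if 280<x[1][0]<340 and 200<x[1][1]],[x for x in blobs(b,(105,120,60),(125,255,255),15)[0] if 280<x[1][0]<310 and 160<x[1][1]<200])
cv2.imwrite('pics/c6.png',cv2.resize(b[110:330,250:430],None,fx=2.7,fy=2.7)[:,:,::-1])
```

```text
[(([336, 179, 22, 22, 383], [346.6, 190.0]), array([648.8,  65.8,  65. ]))]
[([310, 262, 6, 14, 70], [312.6, 267.8])] [([295, 177, 5, 12, 51], [296.9, 182.4])]
```

View pics/c6.png

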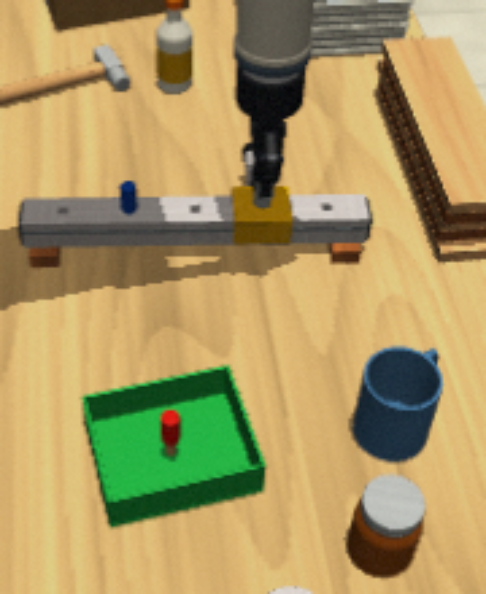

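The crop shows the slide at (262,215), the red peg in the tray at (170,428), and the blue peg still at (128,196). The nudge met 12 N of resistance and the height matches the gripped home height, so the pin is home and locked. Handing in.

```bash
python3 -c "
from rig import r
print(r.sign_off())"
```

```text
the job is handed in; nothing more can be done
None
```

I put the red peg in the green tray, where it stands upright, and moved the slide to the peg's old hole. The pin is home and locked there, the gripper still holds the knob, and the job was handed in at about 15.5 s of the 48 s allowed.

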